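# Stack three turned blanks into a pyramid in the bench cradle

## Robot

A 6-joint arm with a two-finger parallel gripper is mounted at the origin on a cart in front of the work surface, level with it; the furniture and walls round the work are solid. World frame = base frame: x ahead of the robot, y to its left, z up, the work surface at z = 0. Lengths are in m, angles in rad, forces in N, time in s.
With the tool pointing down it reaches from about 0.375 to 0.9 m from the base axis. Payload 3.1 kg.
Tool frame: the origin (TCP) lies between the finger pads; the fingertips stand robot.tip_extent ahead of it and the grasp point (between the pads) lies 3 mm ahead of it (robot.tip_extent is the distance from the TCP to the fingertips, in m); z points along the fingers, x is the direction in which the jaws open and shut, and the axes are right-handed (so a half turn about z gives the same grasp; the last joint's range is limited). The gripper opens to 87 mm and grips with 3 to 60 N. Pads are 19 mm wide; open, the fingers measure 117 mm over their backs; the gripper's body (75 mm by 190 mm) begins 51 mm behind the grasp point.
Start: joints at [-1.421, 0.527, 1.433, -0, 1.181, -0.178], TCP at [0.201, -0.592, 0.245] pointing down, gripper open.
Joint ranges: [-3.08, 3.08], [-0.75, 2.2], [0.22, 2.44], [-1.43, 4.57], [0, 2.65], [-2.85, 2.85]. Speed limits (rad/s): [2.79, 2.79, 3.14, 3.14, 3.14, 3.14].

## Interface

Orientations are given as a unit quaternion [x, y, z, w].
In Python, from rig import robot, cams gives the robot as it stands.
- The arm moves only by the tool carry_out, never from a script. Its argument "steps" is a list of rows, each a list of 3 entries, a list of its own where there are three numbers: the shift along the world's x, y, z in cm, then the turn about the world's z in degrees, then the closure, from 0 (fully open) to 1 (shut). In form: [[[dx, dy, dz], spin, fingers], ...]. A call has 1 to 10 rows; each row shifts and turns the pose as measured when the row begins; what a row does not reach is not made up. A row lasts 1/10 s, in which the tool goes at most 50 mm and 8.59 degrees, less where a joint would pass 70% of its speed; a pose out of reach is approached as far as the arm can. A call with a gripper value outside its range is refused whole. The fingers move at their own pace and stop on an object; "squeeze" is the grip in N (left out, the last holds). Time passes only in rows, so rows that do not move let the fingers close. It gives the time, the measured TCP pose, the force and the opening at its end, in the units of the state.
- robot.get_obs(): the state, without advancing time (a new reading comes with each control period).
- cams.camera(name): name is "scene" or "side" or "wrist"; returns a dict with "pixels" (384x512x3 uint8, red, green, blue), "fx", "fy", "cx", "cy" (pixels), "eye" and "rotation" of the camera in the world. Camera axes: x right, y up, looking along -z (the intrinsics and any distortion apply to the point x, -y, -z); pixel columns grow to the right and rows downward; lengths in m; the calibration is good to about 2 mm. A picture is of the moment at which its call begins. There is no depth.
- robot.hand_in(): hands the job in, once; it reports no verdict.
The state is a dict: "time": time; "q": joint angles; "joint_velocities": joint speeds; "joint_torque": joint torques, N m; "position": TCP position; "tool_rot": TCP orientation; "ft_force": force on the tool from outside, world axes, zero at the start; "moment": the same for the moment, N m; "grip_width": finger opening in m.
Only numpy, scipy, OpenCV 4.12 (cv2) and the standard library are available. Lean on these libraries where they do the work, as an engineer would, in place of code of your own. Each camera call takes 0.05 s, during which the arm holds its last target. There are 200 camera calls.

## Task

Build a small pyramid of the three round aluminium blanks in the blue bench cradle. The blank already in the cradle lies near its middle: roll it over to one side, lay the blank that lies on the bench in beside it, and lay the blank that stands on end, turned onto its side, on top in the groove between the two, all three parallel and with their ends even. Set them down gently rather than dropping them, and leave the tally counter, tape roll and marker pen where they are.

Things in the scene. Friction and masses are not known exactly. Their poses are not given: they have to be found in the camera images.
- cradle: blue steel cradle fixed to the bench, open at both ends. Origin: centre of underside; x across, y along the blanks in it, z up. Bed: top 12 mm above the bench, 44 mm long (y). Kerbs along y: inner faces at x = +-51.75 mm, 12 mm thick, top 39 mm above the bench; ears 8 mm high reach to x = +-90 mm. Two blanks fit side by side with 3.5 mm to spare; each overhangs the bed 9 mm at each end.
- cradle_blank: turned aluminium blank, a cylinder of 50 mm diameter, 62 mm long, with a thin shallow groove round its middle; origin at its centre; its own y axis runs along the cylinder. It lies loose in the cradle, its axis along the cradle's y, near the middle of the bed (centre 37 mm above the bench)
- lying_blank: turned aluminium blank, a cylinder of 50 mm diameter, 62 mm long, with a thin shallow groove round its middle; origin at its centre; its own y axis runs along the cylinder. It lies on its side on the bench, free to roll (centre 25 mm above the bench)
- standing_blank: turned aluminium blank, a cylinder of 50 mm diameter, 62 mm long, with a thin shallow groove round its middle; origin at its centre; its own z axis runs along the cylinder. It stands on end on the bench (centre 31 mm above the bench). Resting on the other two in the cradle its centre is about 78 to 80 mm above the bench
- tally_counter: white hand tally counter, 42 mm across, 36 mm high, bystander; origin at the centre of its underside
- tape_roll: masking tape roll lying flat, 86 mm across, 24 mm high, bystander; origin at the centre of its underside
- marker_pen: black and red marker pen, 134 mm long, lying along its y, 22 mm high, bystander; origin at the centre of its underside
Mind the look-alikes: they are no part of the job. Leave any pink or yellow look-alike of the lying_blank alone.

How it is judged:
At the end, for the whole second after the job is handed in: Cradle and lying blanks rest on the bed (centres within 4 mm of bed height), the standing blank lies on both (within 8 mm of the middle across, 36 to 48 mm above them), each within 12 mm of the middle along the cradle and 0.15 rad of its y axis; all released and at rest (z of cradle_blank in the frame of cradle between 0.033 and 0.041 m and angle between the y axis of each of cradle_blank, lying_blank and the y axis of cradle, either way round below 0.15 rad and linear speed of each of cradle_blank, lying_blank, standing_blank below 0.02 m/s and y of cradle_blank in the frame of cradle between -0.012 and 0.012 m and x of cradle_blank in the frame of cradle between -0.032 and 0.032 m and z of lying_blank in the frame of cradle between 0.033 and 0.041 m and y of lying_blank in the frame of cradle between -0.012 and 0.012 m and x of lying_blank in the frame of cradle between -0.032 and 0.032 m and z of standing_blank in the frame of cradle between 0.073 and 0.085 m and angle between the z axis of standing_blank and the y axis of cradle, either way round below 0.15 rad and y of standing_blank in the frame of cradle between -0.012 and 0.012 m and x of standing_blank in the frame of cradle between -0.008 and 0.008 m and contact force between standing_blank and cradle_blank above 0.3 N and contact force between standing_blank and lying_blank above 0.3 N); the robot touches nothing.
It fails at once if the tally counter, tape roll or marker pen is moved more than 30 mm (distance of any of tally_counter, tape_roll, marker_pen from where it was at the start of the episode above 0.03 m).
It fails at once if a blank is dropped or pressed onto the cradle or another blank with more than 80 N (contact force between lying_blank and cradle above 80 N or contact force between standing_blank and cradle_blank above 80 N or contact force between standing_blank and lying_blank above 80 N).
It also fails if it takes over 67 s, if anything falls off the work surface, if the arm or the gripper's body presses on something with over 40 N, if the wrist force passes 120 N, or if a joint passes its speed limit or range.

## Working session

There is one attempt and no reset: what is moved stays moved. The work goes in short steps, Python scripts to look and compute and a tool call to move; the robot and the scene stay as the last step left them, time stands still between calls to the robot, and variables do not carry over. Pictures are saved under pics/ and viewed, about 8 in all and at most 12, crops included, and the job is handed in when it is done.

Besides the shell and the picture viewer there is one more tool, called as name(argument=value, ...) on one line, values as JSON. carry_out: Moves the arm, as the interface text tells. Its arguments: {"type":"object","properties":{"steps":{"type":"array"},"squeeze":{"type":"number"}},"required":["steps"]}

```bash
ls; mkdir -p pics; cat > h.py <<'E'
import numpy as np, cv2
from rig import robot, cams
def snap(n,f):
    c=cams.camera(n); cv2.imwrite('pics/'+f,c['pixels'][:,:,::-1]); return c
def px(c,p):
    q=np.array(c['rotation']).reshape(3,3).T@(np.array(p)-c['eye'])
    return c['cx']+c['fx']*q[0]/-q[2], c['cy']-c['fy']*q[1]/-q[2]
def ray(c,u,v,z):
    d=np.array(c['rotation']).reshape(3,3)@np.array([(u-c['cx'])/c['fx'],-(v-c['cy'])/c['fy'],-1])
    e=np.array(c['eye']); return e+d*(z-e[2])/d[2]
E
python3 - <<'E'
from h import *
import pickle
cs={}
for n in ('scene','side'):
    cs[n]=snap(n,n+'0.png'); c=cs[n]; print({k:c[k] for k in c if k!='pixels'})
pickle.dump(cs,open('c0.pkl','wb'))
im=np.vstack([cs[n]['pixels'] for n in cs])
print(robot.get_obs(), robot.tip_extent)
E
```

```text
pics
{'fx': 349.76681597913336, 'fy': 349.76681597913336, 'cx': 254.17040180454612, 'cy': 193.44094386229392, 'eye': array([0.03641244, 0.7816692 , 0.43782259]), 'rotation': array([-0.17008397,  0.519152  ,  0.79937621, -0.25010061])}
{'fx': 497.0027707360217, 'fy': 497.0027707360217, 'cx': 253.0458506358088, 'cy': 192.49728200494428, 'eye': array([-0.25259558,  0.82080116,  0.8125956 ]), 'rotation': array([-0.18046975,  0.41393018,  0.81704999, -0.35849935])}
{'time': 0.1, 'q': array([-1.42149266e+00,  5.28404218e-01,  1.43378657e+00, -2.73769498e-05,
        1.18142277e+00, -1.78498662e-01]), 'joint_velocities': array([ 0.00027596, -0.00156915, -0.0028707 ,  0.0001015 ,  0.00128327,
        0.00067281]), 'joint_torque': array([-6.89139615e-04, -4.40986776e+01, -1.77150679e+01,  6.34528440e-02,
        5.34561288e-02, -5.80393385e-05]), 'position': array([ 0.20115318, -0.59107738,  0.24364646]), 'tool_rot': array([ 8.13010353e-01, -5.82248354e-01, -7.13073581e-04, -7.16032575e-04]), 'ft_force': array([-0.235524  ,  0.4010576 ,  0.45994222]), 'moment': array([-0.02868053,  0.03903333,  0.0164131 ]), 'grip_width': 0.08706159639559616} 0.022
```

```bash
sed -i "s/np.array(c\['rotation'\]).reshape(3,3)/R.from_quat(c['rotation']).as_matrix()/; s/^import numpy.*/import numpy as np, cv2\nfrom scipy.spatial.transform import Rotation as R/" h.py; python3 -c "
import cv2
for n in('scene','side'): cv2.imwrite(f'pics/{n}0b.png',cv2.resize(cv2.imread(f'pics/{n}0.png'),(800,600)))"
```

```text
(no output)
```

View pics/scene0.png

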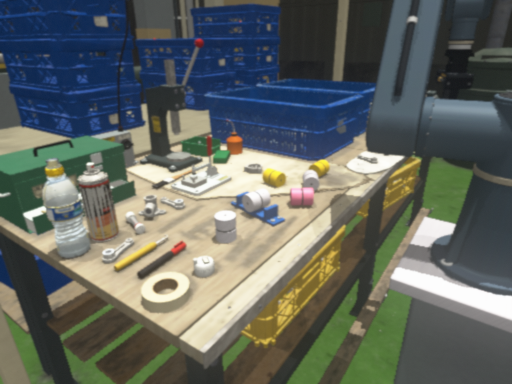

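View pics/side0.png

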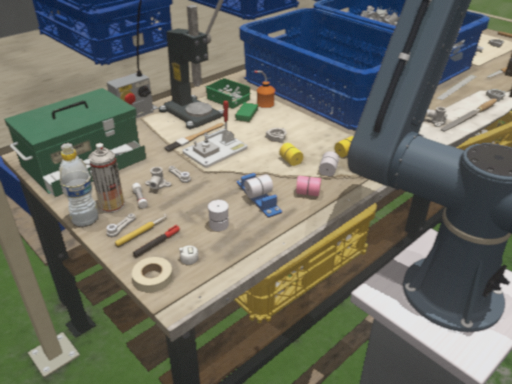

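Bench view (2 pictures so far). In side: standing blank (218,215), cradle with its blank (257,187), grey lying blank (328,163). Candidates for the lying blank are grey (328,163), pink (308,186), yellow (290,153) and yellow (344,147). I choose the grey one. Now a close crop to check.

```bash
python3 -c "
import cv2
a=cv2.imread('pics/side0.png')[130:240,195:365]; b=cv2.imread('pics/scene0.png')[150:250,205:375]
import numpy as np
cv2.imwrite('pics/crop1.png',cv2.resize(np.vstack([a,b])[:, :],None,fx=2.8,fy=2.8,interpolation=cv2.INTER_CUBIC))
cv2.imwrite('pics/crop1.png',cv2.resize(a,None,fx=4.7,fy=4.7,interpolation=cv2.INTER_CUBIC))"
```

```text
(no output)
```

View pics/crop1.png

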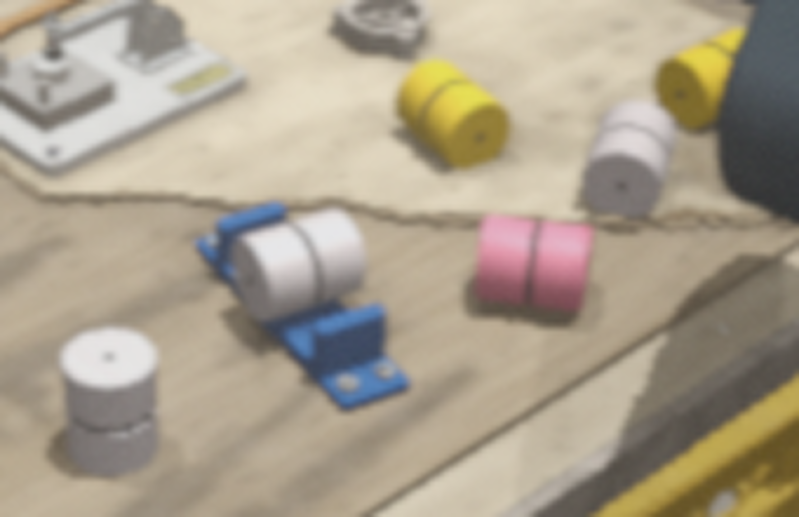

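```bash
python3 - <<'E'
from h import *
import pickle
c=pickle.load(open('c0.pkl','rb'))['side']
f=lambda u,v,z: np.round(ray(c,195+u/4.7,130+v/4.7,z),4)
for n,u,v,z in [('stand top',109,357,.062),('cb near end',250,280,.037),('cb far end visible corner top',345,212,.06),
 ('ear a',348,407,.008),('ear b',408,383,.008),('kerbA top l',312,325,.039),('kerbA top r',383,307,.039),('kerbB top l',218,222,.039),('kerbB top r',282,205,.039),
 ('ly near end',621,185,.025),('ly left edge near',586,170,.025),('ly left far',607,112,.025),('ly right near',660,190,.025),('ly right far',675,128,.025),('pink l',490,265,.025),('pink r',585,270,.025),('yel hole',480,138,.025),('yel far',430,80,.04),('yel2 near',680,95,.025),('yel2 far',740,40,.04)]: print(n,f(u,v,z))
for n,u,v,z in [('counter',188,256,.02),('tape',152,274,.012),('pen1',135,253,.01),('pen2',179,230,.01)]: print(n,np.round(ray(c,u,v,z),3))
E
```

```text
stand top [0.5142 0.2285 0.062 ]
cb near end [0.5407 0.105  0.037 ]
cb far end visible corner top [0.5295 0.0418 0.06  ]
ear a [0.4469 0.1181 0.008 ]
ear b [0.4395 0.079  0.008 ]
kerbA top l [0.4845 0.11   0.039 ]
kerbA top r [0.4699 0.0696 0.039 ]
kerbB top l [0.594  0.0819 0.039 ]
kerbB top r [0.5817 0.0423 0.039 ]
ly near end [ 0.4733 -0.1385  0.025 ]
ly left edge near [ 0.4987 -0.1353  0.025 ]
ly left far [ 0.5342 -0.1961  0.025 ]
ly right near [ 0.4538 -0.1517  0.025 ]
ly right far [ 0.4927 -0.2132  0.025 ]
pink l [ 0.47   -0.0185  0.025 ]
pink r [ 0.4295 -0.0553  0.025 ]
yel hole [ 0.5677 -0.114   0.025 ]
yel far [ 0.6209 -0.1229  0.04  ]
yel2 near [ 0.516  -0.2466  0.025 ]
yel2 far [ 0.5189 -0.3092  0.04  ]
counter [0.459 0.365 0.02 ]
tape [0.474 0.454 0.012]
pen1 [0.56  0.445 0.01 ]
pen2 [0.558 0.32  0.01 ]
```

carry_out(steps=[[[2.8, 4.1, 0], 2, 0], [[2.8, 4.1, 0], 2, 0], [[2.8, 4.1, 0], 2, 0], [[2.8, 4.1, 0], 2, 0], [[2.8, 4.1, 0], 2, 0], [[2.8, 4.1, 0], 2, 0], [[2.8, 4.1, 0], 1, 0], [[2.8, 4.1, 0], 0, 0], [[2.8, 4.1, 0], 0, 0], [[0, 0, 0], 0, 0]])

```text
time: 1.1
position: [0.4515, -0.2156, 0.24]
tool_rot: [0.874, -0.485, -0.002, -0.001]
ft_force: [-0.1, -0.6, 0.5]
grip_width: 0.0873
```

```bash
python3 - <<'E'
from h import *
import pickle
c=snap('wrist','w1.png');pickle.dump(c,open('w1.pkl','wb'))
o=robot.get_obs();print(o['time'],o['position'],R.from_quat(o['tool_rot']).as_matrix()[:,0],c['eye'],c['fx'])
E
```

```text
1.15 [ 0.45053775 -0.21777625  0.23991785] [ 0.52790763 -0.84929507 -0.00337995] [ 0.52039926 -0.17358592  0.38051096] 304.81051423728553
```

View pics/w1.png

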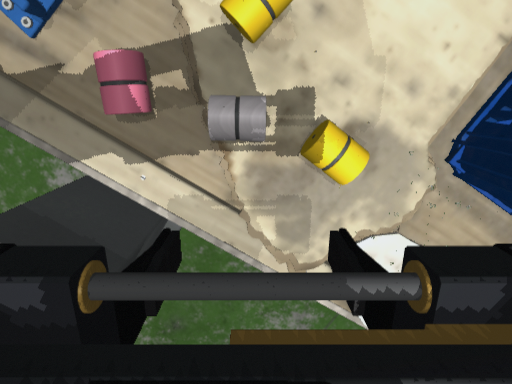

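The wrist view shows the grey lying blank at (237,118), with its axis along the image horizontal and so along the jaws. Pink is at (122,82), the yellows at (335,152) and (253,12).

```bash
python3 - <<'E'
from h import *
import pickle
c=pickle.load(open('w1.pkl','rb'))
p=ray(c,237.5,119,.027);print(p)
a,b=ray(c,209,119.5,.027),ray(c,267,118,.027);print(a,b,np.degrees(np.arctan2(*(b-a)[1::-1])))
o=robot.get_obs();M=R.from_quat(o['tool_rot']).as_matrix();print(np.degrees(np.arctan2(M[1,0],M[0,0])),(p-o['position'])*100)
for q in [(5,25),(30,35),(50,10)]:print(ray(c,*q,.008))
E
```

```text
[ 0.49175234 -0.16781057  0.027     ]
[ 0.47425829 -0.14077213  0.027     ] [ 0.51027869 -0.19547104  0.027     ] -56.63424211306027
-58.13560630675702 [  4.12145841   4.99656768 -21.29178489]
[0.44146888 0.09993964 0.008     ]
[0.44643624 0.07328807 0.008     ]
[0.48132036 0.06326358 0.008     ]
```

Cradle blank first: going above it.

carry_out(steps=[[[0.5, 4.3, 0], -7, 0], [[0.5, 4.3, 0], -7, 0], [[0.5, 4.3, 0], -7, 0], [[0.5, 4.3, 0], -7, 0], [[0.5, 4.3, 0], -7, 0], [[0.5, 4.3, 0], -7, 0], [[0.5, 4.3, 0], -7, 0], [[0, 0, 0], 0, 0], [[0, 0, 0], 0, 0]])

```text
time: 2.05
position: [0.4865, 0.0788, 0.2388]
tool_rot: [-0.575, 0.818, -0.001, -0.002]
ft_force: [0.4, 0.6, -0.5]
grip_width: 0.0871
```

```bash
python3 - <<'E'
from h import *
import pickle
c=snap('wrist','w2.png');pickle.dump(c,open('w2.pkl','wb'))
o=robot.get_obs();M=R.from_quat(o['tool_rot']).as_matrix();print(o['time'],o['position'],np.degrees(np.arctan2(M[1,0],M[0,0])))
cv2.imwrite('pics/w2.png',cv2.resize(c['pixels'][:,:,::-1],(800,600)))
E
```

```text
2.1 [0.48646992 0.0786022  0.23875209] -109.84264040180852
```

View pics/w2.png

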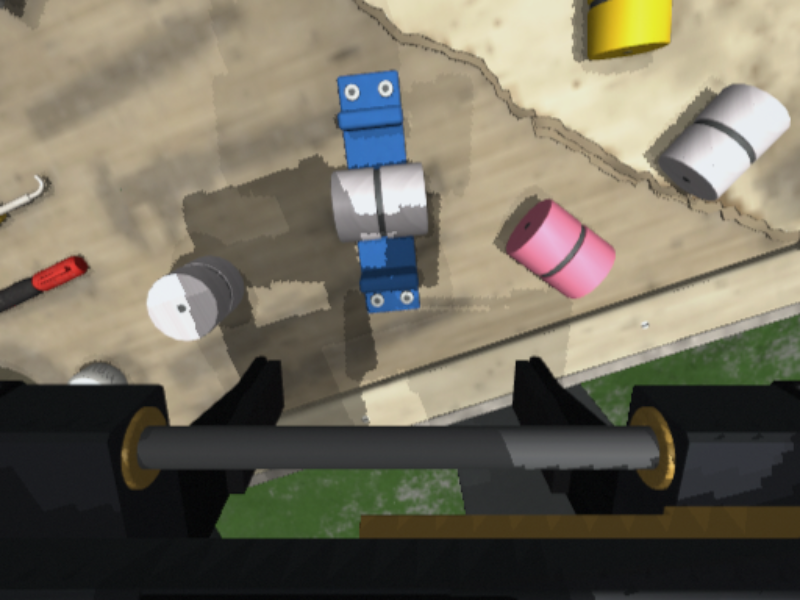

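```bash
python3 - <<'E'
from h import *
import pickle
c=pickle.load(open('w2.pkl','rb'))
r=lambda u,v,z: ray(c,u/1.5625,v/1.5625,z)
e=[r(337,77,.008),r(398,70,.008),r(420,306,.008),r(367,312,.008)]
C=np.mean(e,0);print('cradle',C)
x=(e[0]+e[1]-e[2]-e[3])/2;print('xlen',np.linalg.norm(x),'xang',np.degrees(np.arctan2(x[1],x[0])))
for a,b in((0,1),(3,2)):
  d=e[b]-e[a];print('y edge',np.linalg.norm(d),np.degrees(np.arctan2(d[1],d[0])))
ux=x/np.linalg.norm(x);uy=np.array([-ux[1],ux[0],0])
b=r(380,203,.04);print('blank',b,(b-C)@ux,(b-C)@uy)
l,g=r(336,207,.04),r(428,200,.04);d=g-l;print('axis',np.degrees(np.arctan2(d[1],d[0])),np.linalg.norm(d),(l+g)/2)
s=r(181,308,.062);print('stand',s,(s-C)@ux,(s-C)@uy)
print('pen',r(85,263,.015))
E
```

```text
cradle [0.53572081 0.07180671 0.008     ]
xlen 0.17665138250131518 xang -13.92622482712489
y edge 0.04359112064951822 -103.78029798231233
y edge 0.043738785116692144 -103.08342254227593
blank [0.53630546 0.07169564 0.04      ] 0.0005941967240117855 3.290566045520896e-05
axis -105.52919121435148 0.06463082234693168 [0.53552295 0.07055049 0.04      ]
stand [0.51756646 0.22614887 0.062     ] -0.054766621169131315 0.14543623887062157
pen [0.56905369 0.30507672 0.015     ]
```

carry_out(steps=[[[2.5, -0.4, -1], 3, 0], [[2.5, -0.4, -1], 3, 0], [[0, 0, -4], 0, 0], [[0, 0, -4], 0, 0], [[0, 0, -2], 0, 0], [[0, 0, 0], 0, 0], [[0, 0, 0], 0, 0]])

```text
time: 2.8
position: [0.5409, 0.0538, 0.1162]
tool_rot: [-0.613, 0.79, -0.004, -0.001]
ft_force: [0.4, 0.2, 0.3]
grip_width: 0.0869
```

```bash
cat >> h.py <<'E'
C=np.array([.5357,.0718,0]); UX=np.array([.9706,-.2407,0]); UY=np.array([.2407,.9706,0])
def st():
    o=robot.get_obs();M=R.from_quat(o['tool_rot']).as_matrix();p=o['position']
    print(round(o['time'],2),p.round(4),'yaw',np.degrees(np.arctan2(M[1,0],M[0,0])).round(1),'w',round(o['grip_width'],4),'F',o['ft_force'].round(1),'cradle xy mm',((p-C)@UX*1e3).round(1),((p-C)@UY*1e3).round(1))
E
python3 -c "
from h import *
st()"
```

```text
2.8 [0.5409 0.0538 0.1162] yaw -104.4 w 0.0869 F [0.4 0.2 0.3] cradle xy mm 9.4 -16.3
```

carry_out(steps=[[[-0.5, 1.8, 0], 0, 0], [[0, 0, 0], 0, 0], [[0, 0, 0], 0, 0]])

```text
time: 3.1
position: [0.5385, 0.0684, 0.1197]
tool_rot: [-0.612, 0.791, -0.006, 0.001]
ft_force: [-0.6, 0.2, 0.1]
grip_width: 0.0869
```

carry_out(steps=[[[-0.2, 0.3, -3], 0, 0], [[0, 0, 0], 0, 0], [[0, 0, 0], 0, 0]])

```text
time: 3.4
position: [0.5404, 0.0694, 0.0932]
tool_rot: [-0.611, 0.791, -0.009, 0.004]
ft_force: [-0.2, 0.3, 0.4]
grip_width: 0.087
```

carry_out(steps=[[[-0.4, 0.2, -3], 0, 0], [[0, 0, 0], 0, 0]])

```text
time: 3.6
position: [0.5387, 0.0705, 0.0656]
tool_rot: [-0.611, 0.791, -0.011, 0.006]
ft_force: [-2.0, 0.6, 0.1]
grip_width: 0.0865
```

```bash
python3 -c "
from h import *
st();print(robot.get_obs()['joint_velocities'].round(3))
cams.camera('wrist');st();cams.camera('wrist');st()"
```

```text
3.6 [0.5387 0.0705 0.0656] yaw -104.6 w 0.0865 F [-2.   0.6  0.1] cradle xy mm 3.3 -0.6
[-0.007 -0.098 -0.075 -0.002  0.018 -0.006]
3.65 [0.5412 0.0703 0.0675] yaw -104.6 w 0.0865 F [ 0.1 -0.5  0.6] cradle xy mm 5.7 -0.1
3.7 [0.5421 0.0702 0.0682] yaw -104.6 w 0.0871 F [0.7 0.3 0.7] cradle xy mm 6.6 0.0
```

carry_out(steps=[[[-0.6, 0.2, -1.5], 0, 0], [[-0.4, 0, -1], 0, 0]])

```text
time: 3.9
position: [0.5367, 0.0717, 0.0474]
tool_rot: [-0.611, 0.791, -0.018, 0.013]
ft_force: [-0.5, 0.8, 0.1]
grip_width: 0.0867
```

```bash
python3 -c "
from h import *
st()
c=snap('side','s2.png');st();print(R.from_quat(robot.get_obs()['tool_rot']).as_matrix()[:,2])
cv2.imwrite('pics/s2c.png',cv2.resize(c['pixels'][130:240,195:365,::-1],None,fx=4.7,fy=4.7))"
```

```text
3.9 [0.5367 0.0717 0.0474] yaw -104.6 w 0.0867 F [-0.5  0.8  0.1] cradle xy mm 1.0 0.1
3.95 [0.5357 0.0716 0.0462] yaw -104.6 w 0.0871 F [ 0.  -0.5 -0.1] cradle xy mm -0.0 -0.2
[ 0.04027143 -0.01187569 -0.9991182 ]
```

View pics/s2c.png

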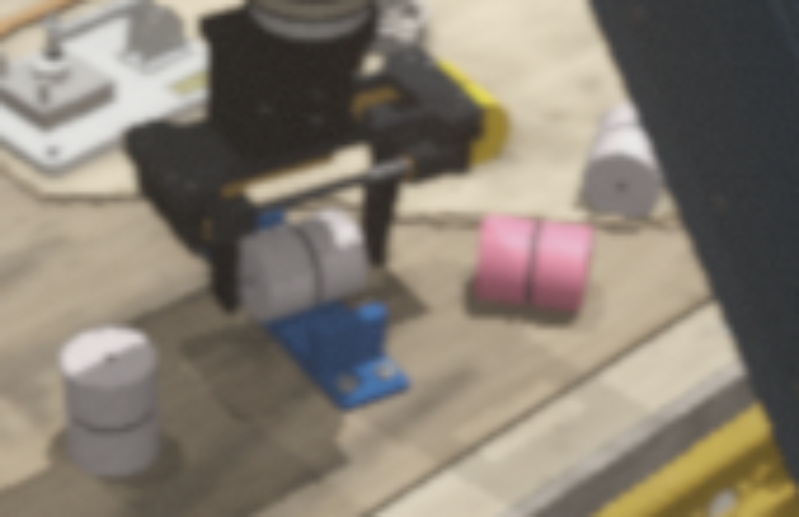

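carry_out(steps=[[[0, 0, -0.5], 0, 0], [[0, 0, 0], 0, 1], [[0, 0, 0], 0, 1], [[0, 0, 0], 0, 1], [[0, 0, 0], 0, 1], [[0, 0, 0], 0, 1]], squeeze=12)

```text
time: 4.55
position: [0.5383, 0.0713, 0.0434]
tool_rot: [-0.611, 0.791, -0.019, 0.014]
ft_force: [0.3, -1.0, -1.4]
grip_width: 0.0618
```

```bash
python3 -c "
from h import *
st()"
```

```text
4.55 [0.5383 0.0713 0.0434] yaw -104.7 w 0.0618 F [ 0.3 -1.  -1.4] cradle xy mm 2.6 0.2
```

carry_out(steps=[[[0.8, -0.2, 0.1], 0, 1], [[0.8, -0.2, 0], 0, 1], [[0.5, -0.1, 0], 0, 1], [[0.2, -0.1, 0], 0, 1]])

```text
time: 4.95
position: [0.5623, 0.0649, 0.0434]
tool_rot: [-0.611, 0.791, -0.018, 0.013]
ft_force: [-0.3, -0.8, -3.3]
grip_width: 0.0624
```

```bash
python3 -c "
from h import *
st()"
```

```text
4.95 [0.5623 0.0649 0.0434] yaw -104.6 w 0.0624 F [-0.3 -0.8 -3.3] cradle xy mm 27.5 -0.3
```

carry_out(steps=[[[0, 0, -0.15], 0, 1], [[0, 0, 0], 0, 1]])

```text
time: 5.15
position: [0.5632, 0.0645, 0.0433]
tool_rot: [-0.611, 0.791, -0.018, 0.014]
ft_force: [-0.1, 0.3, -3.4]
grip_width: 0.0618
```

carry_out(steps=[[[0, 0, 0], 0, 0.5], [[0, 0, 0], 0, 0.3], [[0, 0, 0], 0, 0], [[0, 0, 0], 0, 0]])

```text
time: 5.55
position: [0.5635, 0.0644, 0.0433]
tool_rot: [-0.611, 0.791, -0.019, 0.014]
ft_force: [-0.8, -0.4, 0.1]
grip_width: 0.0712
```

carry_out(steps=[[[0, 0, 4], 0, 0], [[0, 0, 5], 0, 0], [[0, 0, 3], 0, 0], [[0, 0, 0], 0, 0], [[0, 0, 0], 0, 0]])

```text
time: 6.05
position: [0.5624, 0.0644, 0.1656]
tool_rot: [-0.611, 0.791, -0.018, 0.013]
ft_force: [-0.2, 0.8, -0.4]
grip_width: 0.087
```

```bash
python3 -c "
from h import *
st();print(R.from_quat(robot.get_obs()['tool_rot']).as_matrix()[:,2])"
```

```text
6.05 [0.5624 0.0644 0.1656] yaw -104.7 w 0.087 F [-0.2  0.8 -0.4] cradle xy mm 27.7 -0.7
[ 0.04179565 -0.01214909 -0.99905231]
```

carry_out(steps=[[[-1.2, -3.9, 0.5], 8, 0], [[-1.2, -3.9, 0], 8, 0], [[-1.2, -3.9, 0], 8, 0], [[-1.2, -3.9, 0], 8, 0], [[-1.2, -3.9, 0], 8, 0], [[-1, -3.7, 0], 8, 0], [[0, 0, 0], 0, 0], [[0, 0, 0], 0, 0]])

```text
time: 6.85
position: [0.4898, -0.1583, 0.1607]
tool_rot: [0.876, -0.482, 0.003, -0.018]
ft_force: [0.2, 0.7, 1.0]
grip_width: 0.087
```

```bash
python3 -c "
from h import *
st();print(R.from_quat(robot.get_obs()['tool_rot']).as_matrix()[:,2])
c=snap('wrist','w3.png');st();import pickle;pickle.dump(c,open('w3.pkl','wb'))"
```

```text
6.85 [ 0.4898 -0.1583  0.1607] yaw -57.7 w 0.087 F [0.2 0.7 1. ] cradle xy mm 10.8 -234.4
[ 0.02295412  0.02734128 -0.99936258]
6.9 [ 0.4901 -0.1582  0.1607] yaw -57.6 w 0.0872 F [ 0.2 -0.8  0.8] cradle xy mm 11.1 -234.2
```

View pics/w3.png

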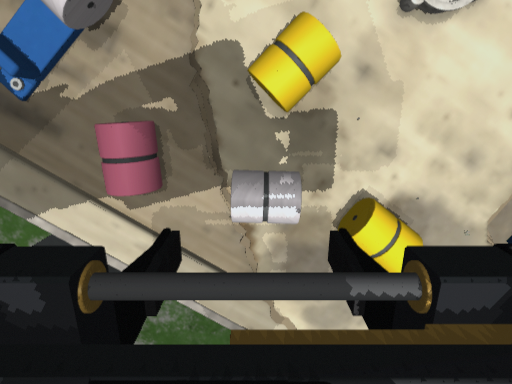

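Picture 7: grey blank centred at (266,196), groove vertical, ready for the grasp; the cradle's blank is at the top left.

```bash
python3 -c "
from h import *
import pickle
c=pickle.load(open('w3.pkl','rb'));p=ray(c,266.5,196.5,.027)
print(p,(p-robot.get_obs()['position'])*100)
a,b=ray(c,231,197,.027),ray(c,301,196,.027);print(np.degrees(np.arctan2(*(b-a)[1::-1])),np.linalg.norm(b-a))"
```

```text
[ 0.49343957 -0.16851203  0.027     ] [  0.33809286  -1.03130708 -13.37157713]
-56.68658364254309 0.06604585984719966
```

carry_out(steps=[[[0.3, -1, -3], 1, 0], [[0, 0, -4], 0, 0], [[0, 0, -2], 0, 0], [[0, 0, 0], 0, 0]])

```text
time: 7.3
position: [0.4947, -0.1637, 0.0675]
tool_rot: [0.881, -0.473, 0.004, -0.018]
ft_force: [0.3, -0.6, -0.2]
grip_width: 0.0873
```

carry_out(steps=[[[-0.1, -0.4, -1.5], 0, 0], [[0, 0, 0], 0, 0]])

```text
time: 7.5
position: [0.494, -0.165, 0.0522]
tool_rot: [0.882, -0.472, 0.003, -0.018]
ft_force: [-1.4, 0.5, 0.7]
grip_width: 0.087
```

```bash
python3 -c "
from h import *
st()"
```

```text
7.5 [ 0.494  -0.165   0.0522] yaw -56.3 w 0.087 F [-1.4  0.5  0.7] cradle xy mm 16.6 -239.9
```

carry_out(steps=[[[-0.1, -0.3, -1.2], 0, 0], [[0, 0, -0.9], 0, 0], [[0, 0, 0], 0, 0]])

```text
time: 7.8
position: [0.4947, -0.1672, 0.0322]
tool_rot: [0.882, -0.471, 0.005, -0.018]
ft_force: [0.6, 0.3, -0.2]
grip_width: 0.0869
```

carry_out(steps=[[[0, 0, 0], 0, 1], [[0, 0, 0], 0, 1], [[0, 0, 0], 0, 1], [[0, 0, 0], 0, 1], [[0, 0, 1], 0, 1], [[0, 0, 4], 0, 1], [[0, 0, 5], 0, 1], [[0, 0, 3], 0, 1], [[0, 0, 0], 0, 1]], squeeze=25)

```text
time: 8.7
position: [0.4928, -0.1662, 0.1679]
tool_rot: [0.882, -0.471, 0.003, -0.018]
ft_force: [0.8, -0.4, -1.9]
grip_width: 0.0622
```

```bash
python3 -c "
from h import *
st()"
```

```text
8.7 [ 0.4928 -0.1662  0.1679] yaw -56.2 w 0.0622 F [ 0.8 -0.4 -1.9] cradle xy mm 15.6 -241.4
```

carry_out(steps=[[[0.3, 4.1, 0], -8, 1], [[0.3, 4.1, 0], -8, 1], [[0.3, 4.1, 0], -8, 1], [[0.3, 4.1, 0], -8, 1], [[0.3, 4.1, 0], -8, 1], [[0.3, 3.9, 0], -8, 1], [[0, 0, 0], 0, 1], [[0, 0, 0], 0, 1]])

```text
time: 9.5
position: [0.5058, 0.0686, 0.1643]
tool_rot: [-0.621, 0.784, -0.009, 0.01]
ft_force: [-0.4, -0.4, -1.9]
grip_width: 0.0622
```

```bash
python3 -c "
from h import *
c=snap('wrist','w4.png');st();import pickle;pickle.dump(c,open('w4.pkl','wb'))"
```

```text
9.55 [0.5055 0.0684 0.1643] yaw -103.3 w 0.0623 F [-0.2  0.7 -3.3] cradle xy mm -28.5 -10.5
```

View pics/w4.png

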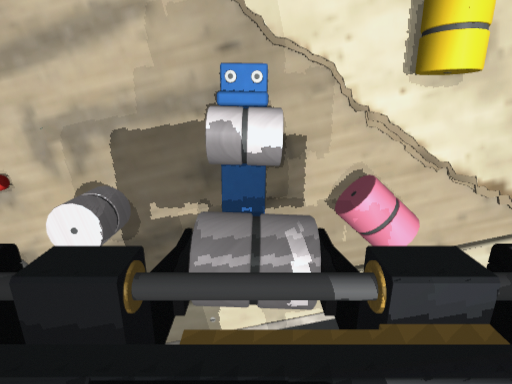

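```bash
python3 -c "
from h import *
import pickle
c=pickle.load(open('w4.pkl','rb'))
f=lambda u,v,z:(lambda p:((p-C)@UX*1e3,(p-C)@UY*1e3))(ray(c,u,v,z))
print('cb',f(244.5,135.5,.04),'ends',f(206,137,.04),f(283,136,.04))
print('ear',f(220.5,64,.008),f(268,64,.008))
print('bed near edges',f(222,208,.012),f(264,208,.012))
print('held mid',f(255,214,.158),f(255,214,.175))"
```

```text
cb (np.float64(26.470947594003963), np.float64(-1.5400523379507036)) ends (np.float64(24.753412646230156), np.float64(31.760497297885973)) (np.float64(26.483119216463127), np.float64(-34.78204582449465))
ear (np.float64(87.60443724431983), np.float64(21.693286036415376)) (np.float64(88.13304124585474), np.float64(-21.533839983981586))
bed near edges (np.float64(-49.04122197822382), np.float64(22.08095423289133)) (np.float64(-48.431680423130196), np.float64(-20.70505000722434))
held mid (np.float64(-3.402155170718085), np.float64(-11.289085434265656)) (np.float64(2.609196980210666), np.float64(-11.249678769929938))
```

carry_out(steps=[[[0.8, 0.8, 0], -0.7, 1], [[0, 0, -3], 0, 1], [[0, 0, -3], 0, 1], [[0, 0, 0], 0, 1], [[0, 0, 0], 0, 1]])

```text
time: 10.05
position: [0.5183, 0.0724, 0.1033]
tool_rot: [-0.612, 0.79, -0.01, 0.012]
ft_force: [-0.3, 0.2, -1.8]
grip_width: 0.0619
```

```bash
python3 -c "
from h import *
st();print(R.from_quat(robot.get_obs()['tool_rot']).as_matrix()[:,2])"
```

```text
10.05 [0.5183 0.0724 0.1033] yaw -104.4 w 0.0619 F [-0.3  0.2 -1.8] cradle xy mm -17.1 -3.6
[ 0.0315731  -0.00169475 -0.99950001]
```

carry_out(steps=[[[-0.5, 0.4, 0], 0, 1], [[0, 0, -1], 0, 1], [[0, 0, 0], 0, 1]])

```text
time: 10.35
position: [0.5151, 0.0757, 0.0955]
tool_rot: [-0.612, 0.791, -0.012, 0.014]
ft_force: [-0.4, -1.1, -3.1]
grip_width: 0.0619
```

```bash
python3 -c "
from h import *
st()"
```

```text
10.35 [0.5151 0.0757 0.0955] yaw -104.6 w 0.0619 F [-0.4 -1.1 -3.1] cradle xy mm -20.9 -1.1
```

carry_out(steps=[[[-0.2, 0.1, -1.5], 0.3, 1], [[0, 0, 0], 0, 1], [[0, 0, 0], 0, 1]])

```text
time: 10.65
position: [0.5146, 0.0768, 0.0821]
tool_rot: [-0.614, 0.789, -0.014, 0.016]
ft_force: [0.3, 0.5, -1.4]
grip_width: 0.0617
```

```bash
python3 -c "
from h import *
st()"
```

```text
10.65 [0.5146 0.0768 0.0821] yaw -104.2 w 0.0617 F [ 0.3  0.5 -1.4] cradle xy mm -21.7 -0.2
```

carry_out(steps=[[[-0.2, 0, -1], 0, 1], [[-0.1, 0, -1], 0, 1], [[0, 0, 0], 0, 1]])

```text
time: 10.95
position: [0.5125, 0.0768, 0.0621]
tool_rot: [-0.614, 0.789, -0.015, 0.017]
ft_force: [0.6, -0.3, -2.0]
grip_width: 0.062
```

```bash
python3 -c "
from h import *
st()"
```

```text
10.95 [0.5125 0.0768 0.0621] yaw -104.2 w 0.062 F [ 0.6 -0.3 -2. ] cradle xy mm -23.7 -0.7
```

carry_out(steps=[[[0, 0.1, -0.8], 0, 1], [[0, 0, -0.5], 0, 1], [[0, 0, 0], 0, 1]])

```text
time: 11.25
position: [0.5125, 0.0779, 0.0476]
tool_rot: [-0.614, 0.789, -0.014, 0.017]
ft_force: [-0.7, 0.2, -3.2]
grip_width: 0.062
```

```bash
python3 -c "
from h import *
st()"
```

```text
11.25 [0.5125 0.0779 0.0476] yaw -104.2 w 0.062 F [-0.7  0.2 -3.2] cradle xy mm -24.0 0.3
```

carry_out(steps=[[[0, 0, -0.2], 0, 1], [[0, 0, -0.15], 0, 1], [[0, 0, 0], 0, 1]])

```text
time: 11.55
position: [0.513, 0.0779, 0.0457]
tool_rot: [-0.614, 0.789, -0.015, 0.017]
ft_force: [0.3, -0.3, -1.8]
grip_width: 0.0624
```

carry_out(steps=[[[0, 0, -0.3], 0, 1], [[0, 0, 0], 0, 1]])

```text
time: 11.75
position: [0.5135, 0.0779, 0.0455]
tool_rot: [-0.614, 0.789, -0.016, 0.018]
ft_force: [-1.6, -0.0, -2.2]
grip_width: 0.0621
```

carry_out(steps=[[[0, 0, -0.2], 0, 1], [[0, 0, 0], 0, 1]])

```text
time: 11.95
position: [0.5136, 0.078, 0.0451]
tool_rot: [-0.614, 0.789, -0.016, 0.019]
ft_force: [-0.6, 0.7, -3.0]
grip_width: 0.0622
```

carry_out(steps=[[[-0.1, 0, -0.4], 0, 1], [[0, 0, 0], 0, 1]])

```text
time: 12.15
position: [0.5142, 0.0778, 0.0437]
tool_rot: [-0.614, 0.789, -0.018, 0.021]
ft_force: [-1.7, 0.5, -2.9]
grip_width: 0.0618
```

carry_out(steps=[[[-0.2, 0, -0.4], 0, 1], [[0, 0, 0], 0, 1]])

```text
time: 12.35
position: [0.5145, 0.0778, 0.0423]
tool_rot: [-0.614, 0.789, -0.02, 0.023]
ft_force: [-1.7, -0.5, -3.7]
grip_width: 0.0619
```

```bash
python3 -c "
from h import *
st();c=snap('side','s3.png');st();st()
cv2.imwrite('pics/s3c.png',cv2.resize(c['pixels'][130:240,195:365,::-1],None,fx=4.7,fy=4.7))"
```

```text
12.35 [0.5145 0.0778 0.0423] yaw -104.2 w 0.0619 F [-1.7 -0.5 -3.7] cradle xy mm -22.0 0.8
12.4 [0.5144 0.0779 0.042 ] yaw -104.2 w 0.0617 F [0.4 1.2 0.5] cradle xy mm -22.1 0.8
12.4 [0.5144 0.0779 0.042 ] yaw -104.2 w 0.0617 F [0.4 1.2 0.5] cradle xy mm -22.1 0.8
```

View pics/s3c.png

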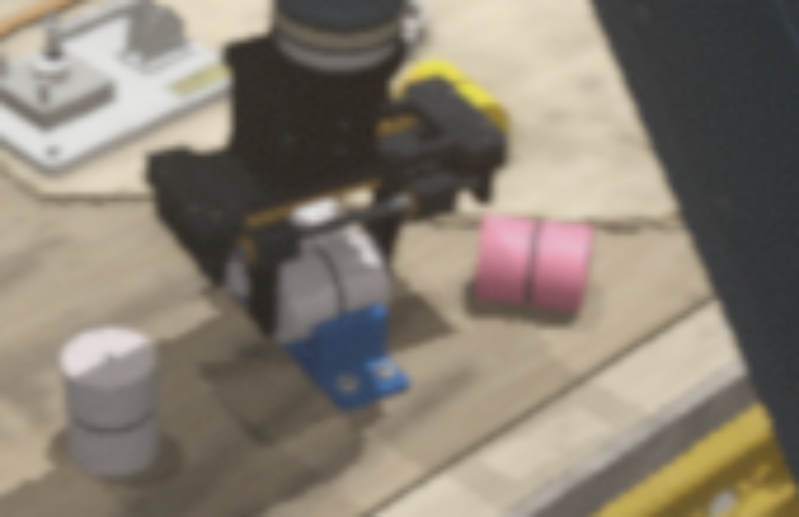

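Picture 9 shows the blank beside the other in the cradle, and the force has gone to zero, so it is resting on the bed. Releasing.

carry_out(steps=[[[0, 0, 0], 0, 0.5], [[0, 0, 0], 0, 0.3], [[0, 0, 0], 0, 0], [[0, 0, 0], 0, 0], [[0, 0, 0], 0, 0]], squeeze=10)

```text
time: 12.9
position: [0.5153, 0.0777, 0.0408]
tool_rot: [-0.614, 0.789, -0.021, 0.023]
ft_force: [-1.0, 0.5, 0.2]
grip_width: 0.0788
```

carry_out(steps=[[[0, 0, 3], 0, 0], [[0, 0, 5], 0, 0], [[0, 0, 4], 0, 0], [[0, 0, 0], 0, 0]])

```text
time: 13.3
position: [0.5146, 0.0775, 0.1614]
tool_rot: [-0.614, 0.789, -0.019, 0.021]
ft_force: [-0.2, 0.5, 0.1]
grip_width: 0.0869
```

```bash
python3 -c "
from h import *
st();print(R.from_quat(robot.get_obs()['tool_rot']).as_matrix()[:,2])"
```

```text
13.3 [0.5146 0.0775 0.1614] yaw -104.2 w 0.0869 F [-0.2  0.5  0.1] cradle xy mm -21.8 0.4
[ 0.05679568 -0.00343363 -0.99837992]
```

carry_out(steps=[[[0, 4, 0], 0, 0], [[0, 4, 0], 0, 0], [[0, 4, 0], 0, 0], [[0, 3, 0], 0, 0], [[0, 0, 0], 0, 0], [[0, 0, 0], 0, 0]])

```text
time: 13.9
position: [0.5149, 0.2307, 0.1583]
tool_rot: [-0.612, 0.79, -0.019, 0.021]
ft_force: [-1.7, -0.1, -0.1]
grip_width: 0.0869
```

```bash
python3 -c "
from h import *
c=snap('side','s4.png');st()
import pickle
w=snap('wrist','w5.png')
a=cv2.resize(w['pixels'][:,:,::-1],(512,384));b=c['pixels'][130:250,165:335,::-1]
cv2.imwrite('pics/s4c.png',a)
pickle.dump(w,open('w5.pkl','wb'))"
```

```text
13.95 [0.5148 0.2304 0.1583] yaw -104.5 w 0.0868 F [0.5 0.5 0.2] cradle xy mm -58.4 148.9
```

View pics/s4c.png

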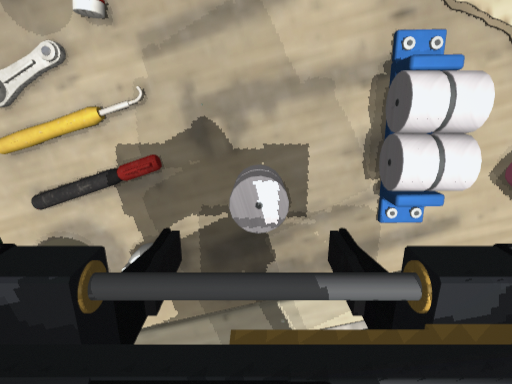

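Picture 10: the two blanks lie side by side in the cradle at (440,100) and (432,162). The standing blank's top is at (259,206), well clear of pen and counter.

```bash
python3 -c "
from h import *
import pickle
c=pickle.load(open('w5.pkl','rb'))
f=lambda u,v,z:(lambda p:((p-C)@UX*1e3,(p-C)@UY*1e3))(ray(c,u,v,z))
print('stand',ray(c,259,206,.062),f(259,206,.062))
print('holes cb',f(397,103,.037),'lb',f(391,163,.037))
print('grooves top',f(451,100,.06),f(439,161,.06))
print('ears',f(397,30,.008),f(445,29,.008),f(380,221,.008),f(422,222,.008))"
```

```text
stand [0.51668785 0.22577225 0.062     ] (np.float64(-55.5143167877804), np.float64(144.86923862143678))
holes cb (np.float64(25.671221121362397), np.float64(29.00836080982382)) lb (np.float64(-24.64576913375264), np.float64(29.126517653787552))
grooves top (np.float64(26.44969868572068), np.float64(-1.5210982240529487)) (np.float64(-20.005903993677624), np.float64(1.292554548058728))
ears (np.float64(88.32947244905897), np.float64(22.530674729044872)) (np.float64(88.56266593628301), np.float64(-19.217932494325616)) (np.float64(-88.15351287998), np.float64(21.835278099528562)) (np.float64(-89.55863010577572), np.float64(-20.75746685557308))
```

carry_out(steps=[[[0, -0.4, -2], 0, 0], [[0, 0, -2], 0, 0], [[0, 0, -2], 0, 0], [[0, 0, 0], 0, 0]])

```text
time: 14.4
position: [0.5162, 0.2201, 0.097]
tool_rot: [-0.608, 0.793, -0.02, 0.021]
ft_force: [-0.9, -0.7, -0.9]
grip_width: 0.0874
```

carry_out(steps=[[[0, 0.5, -2], 0.5, 0], [[0, 0, -1.5], 0, 0], [[0, 0, 0], 0, 0]])

```text
time: 14.7
position: [0.5181, 0.222, 0.0627]
tool_rot: [-0.61, 0.792, -0.021, 0.022]
ft_force: [0.4, 0.7, -0.6]
grip_width: 0.087
```

carry_out(steps=[[[-0.1, 0.3, -0.7], 0, 0], [[0, 0, 0], 0, 1], [[0, 0, 0], 0, 1], [[0, 0, 0], 0, 1], [[0, 0, 0], 0, 1], [[0, 0, 0], 0, 1], [[0, 0, 0], 0, 1]], squeeze=5)

```text
time: 15.4
position: [0.5201, 0.2248, 0.0597]
tool_rot: [-0.609, 0.793, -0.022, 0.026]
ft_force: [0.2, -0.1, -1.1]
grip_width: 0.0498
```

```bash
python3 -c "
from h import *
st();print(robot.get_obs()['moment'])"
```

```text
15.4 [0.5201 0.2248 0.0597] yaw -104.9 w 0.0498 F [ 0.2 -0.1 -1.1] cradle xy mm -51.9 144.8
[ 0.25985941  0.07014564 -0.00970089]
```

carry_out(steps=[[[2, -0.5, 0.5], 0, 1], [[1.6, -0.4, 0], 0, 1]])

```text
time: 15.6
position: [0.5524, 0.2159, 0.0636]
tool_rot: [-0.61, 0.792, -0.02, 0.022]
ft_force: [1.4, -0.1, -3.5]
grip_width: 0.0501
```

```bash
python3 -c "
from h import *
st();c=snap('side','s5.png');st()
d=snap('scene','s5b.png')
a=cv2.resize(c['pixels'][150:240,180:310,::-1],None,fx=3,fy=3);b=cv2.resize(d['pixels'][165:255,185:315,::-1],None,fx=3,fy=3)
cv2.imwrite('pics/s5c.png',np.hstack([a,b]))"
```

```text
15.6 [0.5524 0.2159 0.0636] yaw -104.8 w 0.0501 F [ 1.4 -0.1 -3.5] cradle xy mm -18.5 143.9
15.65 [0.5553 0.2153 0.0634] yaw -104.8 w 0.0494 F [ 3.1  0.7 -3.8] cradle xy mm -15.5 144.0
```

View pics/s5c.png

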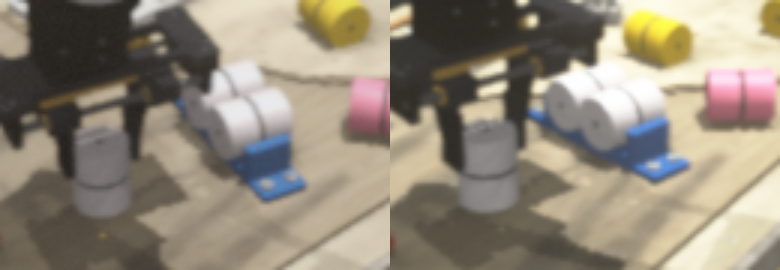

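```bash
cat > tilt.py <<'E'
# fit tilt of the blank (towards cradle +x) by projecting a model to compare with grey mask
from h import *
def outline(c,g,phi,h,yo=0):  # g grasp point, h height of grasp above blank bottom
    a=np.sin(phi)*UX+np.cos(phi)*np.array([0,0,1]); b=np.cos(phi)*UX-np.sin(phi)*np.array([0,0,1])
    P=[]
    for s in(-h,.062-h):
        for t in np.linspace(0,2*np.pi,40): P.append(px(c,g+s*a+.025*(np.cos(t)*b+np.sin(t)*UY)))
    return cv2.convexHull(np.array(P,np.float32))
def overlay(c,g,phis,h,box,f):
    im=c['pixels'][:,:,::-1].copy(); x,y,w,hh=box; o=[]
    for p in phis:
        k=cv2.resize(im[y:y+hh,x:x+w],None,fx=4,fy=4,interpolation=cv2.INTER_CUBIC)
        q=(outline(c,g,np.radians(p),h).reshape(-1,2)-[x,y])*4
        cv2.polylines(k,[q.astype(np.int32)],True,(0,0,255),1); o.append(k)
    cv2.imwrite(f,np.hstack(o))
E
python3 - <<'E'
from tilt import *
import pickle
c=cams.camera('side'); o=robot.get_obs(); M=R.from_quat(o['tool_rot']).as_matrix()
g=o['position']+.003*M[:,2]; st()
im=c['pixels'].astype(np.int16); 
hsv=cv2.cvtColor(c['pixels'],cv2.COLOR_RGB2HSV)
# grey-ness: low saturation, mid value
m=((hsv[...,1]<40)&(hsv[...,2]>70)).astype(np.uint8)
u,v=map(int,px(c,g)); print(u,v)
sub=m[v-15:v+32,u-25:u+25]
for r in sub[::2]: print(''.join('#' if k else '.' for k in r))
res=[]
for p in range(-20,91,5):
  for h in(.04,.048,.056):
    k=np.zeros(m.shape,np.uint8);cv2.fillConvexPoly(k,outline(c,g,np.radians(p),h).astype(np.int32),1)
    w=m.copy();w[:v-20]=0;w[v+35:]=0;w[:,:u-28]=0;w[:,u+22:]=0
    res.append(((k&w).sum()/((k|w).sum()),p,h))
print(sorted(res)[-8:])
E
```

```text
15.75 [0.5517 0.2154 0.0627] yaw -104.9 w 0.0499 F [-0.6 -0.4 -3.5] cradle xy mm -19.1 143.3
212 197
..................................#...............
...........................######.................
....................######........................
..................................................
....##............................................
..####............##############..................
.................###################..............
.................###################..............
.................###################..............
.................###################..............
..................###################.............
..................##################..............
..................##################..............
..................###################.............
................#####################.............
................#####################.............
.................####################.............
.................####################.............
.................###################..............
...................###############................
.......................#######....................
..................................................
..................................................
..................................................
[(np.float64(0.7514970059880239), 30, 0.056), (np.float64(0.7669616519174042), -5, 0.056), (np.float64(0.7687687687687688), 25, 0.056), (np.float64(0.7937219730941704), 20, 0.056), (np.float64(0.8158682634730539), 15, 0.056), (np.float64(0.8227272727272728), 0, 0.056), (np.float64(0.8278443113772455), 5, 0.056), (np.float64(0.8328267477203647), 10, 0.056)]
```

carry_out(steps=[[[-3, 0.7, 0], 0, 1], [[-2.5, 0.6, -0.2], 0, 1], [[0, 0, -0.5], 0, 1], [[0, 0, -0.2], 0, 1], [[2.5, -0.6, 0], 0, 1], [[2, -0.5, 0], 0, 1]], squeeze=3)

```text
time: 16.35
position: [0.5361, 0.2184, 0.0536]
tool_rot: [-0.61, 0.792, -0.018, 0.019]
ft_force: [0.1, -0.2, -3.5]
grip_width: 0.0499
```

```bash
cat >> tilt.py <<'E'
def est(R0=range(-30,91,5),H=(.03,.038,.044,.05,.056),show=1,cam='side',name=None):
    c=cams.camera(cam); o=robot.get_obs(); M=R.from_quat(o['tool_rot']).as_matrix()
    g=o['position']+.003*M[:,2]; st()
    hsv=cv2.cvtColor(c['pixels'],cv2.COLOR_RGB2HSV)
    m=((hsv[...,1]<40)&(hsv[...,2]>70)).astype(np.uint8)
    u,v=map(int,px(c,g))
    w=np.zeros_like(m);w[v-20:v+35,u-28:u+27]=m[v-20:v+35,u-28:u+27]
    if show:
        for r in w[v-18:v+35:2,u-30:u+30]: print(''.join('#' if k else '.' for k in r))
    res=[]
    for p in R0:
        for h in H:
            k=np.zeros(m.shape,np.uint8);cv2.fillConvexPoly(k,outline(c,g,np.radians(p),h).astype(np.int32),1)
            res.append((round(float((k&w).sum()/((k|w).sum())),3),p,h))
    print(sorted(res)[-5:])
    if name: cv2.imwrite('pics/'+name,c['pixels'][:,:,::-1])
E
python3 -c "
from tilt import *
est()"
```

```text
16.4 [0.54   0.2177 0.0537] yaw -104.9 w 0.0496 F [ 2.9  0.5 -3.5] cradle xy mm -31.0 142.6
............................................................
............................................................
........................................#...................
.................................######.....................
..............................####..........................
..........................############......................
...........#..............##############....................
.........##.............#################...................
.......................##################...................
.......................##################...................
.......................##################...................
.......................##################...................
.......................##################...................
.......................##################...................
........................#################...................
.......................##################...................
.....................####################...................
.....................####################...................
......................##################....................
........................##############......................
............................................................
............................................................
............................................................
............................................................
............................................................
............................................................
............................................................
[(0.787, -5, 0.05), (0.789, 15, 0.05), (0.792, 10, 0.05), (0.8, 5, 0.05), (0.807, 0, 0.05)]
```

carry_out(steps=[[[0, 0, 0], 0, 1], [[0, 0, 1], 0, 1], [[-1, -0.5, 1], 0, 1], [[0, 0, 0], 0, 1]], squeeze=20)

```text
time: 16.8
position: [0.5261, 0.2117, 0.0734]
tool_rot: [-0.609, 0.793, -0.018, 0.018]
ft_force: [0.5, 0.8, -3.8]
grip_width: 0.05
```

```bash
python3 -c "
from tilt import *
import pickle
c=pickle.load(open('w2.pkl','rb'))
f=lambda u,v,z:(lambda p:(p.round(3),((p-C)@UX*1e3).round(),((p-C)@UY*1e3).round()))(ray(c,u/1.5625,v/1.5625,z))
print('seam',f(520,335,0),f(300,412,0),'edge',f(640,335,0),f(480,390,0))
est(H=(.044,.05,.056,.062),R0=range(-30,60,3))"
```

```text
seam (array([0.389, 0.   , 0.   ]), np.float64(-125.0), np.float64(-105.0)) (array([0.385, 0.206, 0.   ]), np.float64(-179.0), np.float64(94.0)) edge (array([ 0.354, -0.096,  0.   ]), np.float64(-136.0), np.float64(-207.0)) (array([0.351, 0.048, 0.   ]), np.float64(-174.0), np.float64(-68.0))
16.85 [0.5273 0.2121 0.0733] yaw -105.0 w 0.0489 F [-0.1  0.3 -3.3] cradle xy mm -41.9 134.1
............................................................
.........................................#..................
....................................##..................#...
.............................######...............#######...
...........................#####...................######...
..........................############...............####...
........##..#.............###############..............##...
......#.................#################...................
.......................##################...................
.......................##################...................
.......................##################...................
.......................###################
[... 325 characters left out ...]
.....................####################..................
.......................##################...................
........................###############.....................
............................#######.........................
............................................................
............................................................
............................................................
............................................................
............................................................
............................................................
[(0.755, 12, 0.05), (0.761, 0, 0.05), (0.771, 9, 0.05), (0.774, 6, 0.05), (0.785, 3, 0.05)]
```

carry_out(steps=[[[-4.5, 0.5, 0], 0.5, 1], [[-4.5, -1, 0], 0.5, 1], [[-2, -3, 0], 0, 1], [[-0.4, -4, 0], 0, 1], [[0, -3, 0], 0, 1], [[0, 0, 0], 0, 1], [[0, 0, 0], 0, 1]])

```text
time: 17.55
position: [0.409, 0.1064, 0.076]
tool_rot: [-0.617, 0.786, -0.019, 0.023]
ft_force: [0.3, -0.3, -4.6]
grip_width: 0.0492
```

```bash
python3 -c "
from h import *
st()"
```

```text
17.55 [0.409  0.1064 0.076 ] yaw -103.7 w 0.0492 F [ 0.3 -0.3 -4.6] cradle xy mm -131.3 3.1
```

carry_out(steps=[[[0, -0.4, -1], 0, 1], [[0, 0, -0.5], 0, 1], [[0, 0, 0], 0, 1]])

```text
time: 17.85
position: [0.4108, 0.1041, 0.0611]
tool_rot: [-0.618, 0.785, -0.02, 0.025]
ft_force: [-0.6, 0.1, -3.2]
grip_width: 0.0495
```

carry_out(steps=[[[0, 0, -0.4], 0, 1], [[0, 0, 0], 0, 1]])

```text
time: 18.05
position: [0.4113, 0.1054, 0.057]
tool_rot: [-0.619, 0.785, -0.021, 0.025]
ft_force: [-0.8, -0.2, -3.5]
grip_width: 0.0495
```

```bash
python3 -c "
from h import *
st();cams.camera('side');st();cams.camera('side');st()"
```

```text
18.05 [0.4113 0.1054 0.057 ] yaw -103.4 w 0.0495 F [-0.8 -0.2 -3.5] cradle xy mm -128.8 2.6
18.1 [0.4114 0.1053 0.0572] yaw -103.4 w 0.0496 F [ 0.8 -0.7 -4. ] cradle xy mm -128.7 2.6
18.15 [0.4114 0.1052 0.0573] yaw -103.5 w 0.0493 F [-0.2 -0.2 -4.2] cradle xy mm -128.7 2.5
```

carry_out(steps=[[[0, 0, -0.3], -0.5, 1], [[0.7, -0.4, 0], 0, 1], [[0.7, -0.2, 0], 0, 1], [[0.9, -0.2, 0.2], 0, 1], [[0.9, -0.2, 0.2], 0, 1], [[0.9, -0.2, 0.1], 0, 1], [[0, 0, 0], 0, 1]], squeeze=5)

```text
time: 18.85
position: [0.4518, 0.0925, 0.0601]
tool_rot: [-0.615, 0.788, -0.018, 0.022]
ft_force: [-0.5, 0.3, -3.0]
grip_width: 0.0501
```

```bash
python3 -c "
from tilt import *
est()"
```

```text
18.9 [0.4511 0.0926 0.06  ] yaw -104.0 w 0.0501 F [ 0.1  0.1 -3.5] cradle xy mm -87.1 -0.2
............................................................
.............................................####...........
...........................####........####.................
...........................############.....................
..............................##............................
...........####..............####...........................
...........######............####...###.....................
..#.........#####........###############....................
...........######.......################....................
..##.#.....#######......#################...................
....#############.......#################...................
......###########.......##################..................
........######..........##################..................
.........##.............###################.................
...........##...........####################................
.............#.........######################...............
...............#......########################..............
................##....########################..............
...................##....###################................
.....................#...##############.....................
..........................######............................
............................................................
............................................................
........................................................#...
.....................................................####...
.................................................########...
.............................................#.#######......
[(0.565, 50, 0.05), (0.57, 40, 0.05), (0.573, 25, 0.05), (0.594, 35, 0.05), (0.596, 30, 0.05)]
```

carry_out(steps=[[[0.7, -0.2, 0], 0, 1], [[0.5, -0.1, 0], 0, 1], [[0, 0, 0], 0, 1]])

```text
time: 19.2
position: [0.457, 0.0905, 0.0591]
tool_rot: [-0.615, 0.788, -0.013, 0.017]
ft_force: [-0.4, 0.3, -1.6]
grip_width: 0.0497
```

carry_out(steps=[[[0, 0, 0], 0, 1], [[0, 0, 0], 0, 1], [[0, 0, 1], 0, 1], [[0, 0, 2], 0, 1], [[0, 0, 0], 0, 1]], squeeze=40)

```text
time: 19.7
position: [0.4595, 0.09, 0.0902]
tool_rot: [-0.615, 0.788, -0.014, 0.018]
ft_force: [0.3, 0.1, -4.5]
grip_width: 0.0492
```

```bash
python3 -c "
from tilt import *
est()"
```

```text
19.75 [0.459  0.09   0.0894] yaw -104.0 w 0.0492 F [ 0.6 -0.4 -4.2] cradle xy mm -78.8 -0.8
.....................................##.......##............
...............................####.....#.######............
....................................###.....................
..............................###................#.....##...
...........##...............................................
...........######...........................................
............#####.......#####.........#.....................
..##......#######......##################...................
..#####...########.....##################...................
..################......##################..................
..################.....####################.................
..################......###################.................
..################......##################..................
..################.....#####################................
...#.###############...######################...............
....#################....####################...............
......############.......#####################..............
........#########........######################.............
.........###..............####################..............
...........##.............##############....................
.............##............#########........................
...............#...............####.##......................
.................#.....####...........#.....................
...................##................#......................
.....................#.........###..........................
.......................#####................................
............................................................
[(0.464, 30, 0.056), (0.468, 55, 0.056), (0.473, 40, 0.056), (0.475, 50, 0.056), (0.476, 45, 0.056)]
```

carry_out(steps=[[[0, 2, 0], 0, 1], [[0.8, 3, 0], 0, 1], [[0.9, 3, 0], 0, 1], [[0.9, 3, 0], 0, 1], [[0.9, 2.5, 0], 0, 1], [[0, 0, -1], 0, 1], [[0, 0, -1], 0, 1], [[0, 0, 0], 0, 1]])

```text
time: 20.55
position: [0.4958, 0.2287, 0.0649]
tool_rot: [-0.614, 0.789, -0.015, 0.018]
ft_force: [1.0, -1.1, -3.1]
grip_width: 0.0489
```

```bash
python3 -c "
from tilt import *
est(H=(.044,.05,.056))"
```

```text
20.6 [0.4957 0.2284 0.0652] yaw -104.2 w 0.049 F [-0.9 -0.6 -4.2] cradle xy mm -76.5 142.4
............................................................
............................................................
...................................###..................#...
.............................##..##....................##...
...........................##...............................
............................................................
.........#..................................................
.......###......................########....................
..........................###############...................
......................###################...................
......................####################..................
......................#####################.................
......................#####################.................
.......................#####################................
.......................#####################................
.......................######################...............
........................######################..............
.........................#####################..............
.........................######################.............
.........................###################................
..........................#############.....................
...........................#####............................
............................................................
............................................................
............................................................
............................................................
............................................................
[(0.79, 30, 0.056), (0.825, 50, 0.056), (0.836, 35, 0.056), (0.86, 45, 0.056), (0.875, 40, 0.056)]
```

carry_out(steps=[[[0, 0, -0.6], 0, 1], [[0, 0, -0.3], 0, 1], [[0, 0, 0], 0, 1]])

```text
time: 20.9
position: [0.497, 0.227, 0.0575]
tool_rot: [-0.612, 0.79, -0.015, 0.02]
ft_force: [-1.8, 1.0, 2.0]
grip_width: 0.049
```

carry_out(steps=[[[0.7, -0.2, -0.3], 0, 1], [[0.7, -0.2, -0.4], 0, 1], [[0.6, -0.1, -0.5], 0, 1], [[0.5, -0.1, -0.5], 0, 1], [[0.4, -0.1, -0.6], 0, 1], [[0, 0, 0], 0, 1]], squeeze=6)

```text
time: 21.5
position: [0.5303, 0.2178, 0.0326]
tool_rot: [-0.611, 0.791, -0.016, 0.021]
ft_force: [0.2, 0.4, -1.0]
grip_width: 0.0497
```

```bash
python3 -c "
from tilt import *
est(H=(.044,.05,.056))"
```

```text
21.55 [0.5301 0.2179 0.0329] yaw -104.6 w 0.0499 F [ 0.4  0.8 -1.2] cradle xy mm -40.6 140.5
............................................................
............................................................
......................................###...................
...............................###..###.....................
.............................###............................
..........................#########.........................
...........#..............#############.....................
.........###.............###############....................
.......................##################...................
.......................####################.................
.......................######################...............
.......................#######################..............
........................#######################.............
........................#########################...........
........................##########################..........
..........................#######################...........
...........................######################...........
.............................##################.............
..............................################..............
...............................#############................
...................................##.#.....................
............................................................
............................................................
............................................................
............................................................
............................................................
..###.......................................................
[(0.821, 90, 0.056), (0.828, 80, 0.05), (0.833, 75, 0.056), (0.846, 85, 0.056), (0.847, 80, 0.056)]
```

carry_out(steps=[[[0.2, 0, -0.4], 0, 1], [[0, 0, -0.3], 0, 1], [[0, 0, 0], 0, 1]])

```text
time: 21.85
position: [0.5327, 0.2179, 0.0266]
tool_rot: [-0.612, 0.791, -0.016, 0.022]
ft_force: [0.8, 0.9, -1.8]
grip_width: 0.0496
```

```bash
python3 -c "
from tilt import *
est(H=(.05,.056),show=0,R0=range(60,96,3))"
```

```text
21.9 [0.5327 0.2179 0.0266] yaw -104.5 w 0.05 F [ 0.4 -0.2 -1.5] cradle xy mm -38.1 141.0
[(0.799, 90, 0.05), (0.82, 84, 0.056), (0.827, 87, 0.056), (0.854, 90, 0.056), (0.854, 93, 0.056)]
```

carry_out(steps=[[[0, 0, 0], 0, 0.5], [[0, 0, 0], 0, 0.3], [[0, 0, 0], 0, 0], [[0, 0, 0], 0, 0], [[0, 0, 0], 0, 0]])

```text
time: 22.4
position: [0.5323, 0.218, 0.0266]
tool_rot: [-0.612, 0.79, -0.016, 0.021]
ft_force: [0.0, -0.5, 0.8]
grip_width: 0.0742
```

carry_out(steps=[[[0, 0, 2], 0, 0], [[0, 0, 4], 0, 0], [[0, 0, 4], 0, 0], [[-3, 0, 1], 8, 0], [[-3, 0, 0], 8, 0], [[0, 0, 0], 8, 0], [[0, 0, 0], 8, 0], [[0, 0, 0], 0, 0]])

```text
time: 23.2
position: [0.469, 0.218, 0.1412]
tool_rot: [0.812, -0.583, 0.011, -0.026]
ft_force: [-0.3, -0.6, -0.4]
grip_width: 0.0872
```

```bash
python3 -c "
from h import *
import pickle
w=snap('wrist','w6.png');st();pickle.dump(w,open('w6.pkl','wb'))
print(R.from_quat(robot.get_obs()['tool_rot']).as_matrix()[:,2])
hsv=cv2.cvtColor(w['pixels'],cv2.COLOR_RGB2HSV)
m=((hsv[...,1]<40)&(hsv[...,2]>70)).astype(np.uint8);m[235:]=0
m=cv2.morphologyEx(m,cv2.MORPH_OPEN,np.ones((5,5)))
n,l,s,ce=cv2.connectedComponentsWithStats(m)
for i in range(1,n):
  if s[i,4]>300: 
    r=cv2.minAreaRect(np.argwhere(l==i)[:,::-1].astype(np.float32)); print(s[i],ce[i].round(),r)
u,v=px(w,C+(-.061)*UX+.141*UY+np.array([0,0,.027]));print('expected',u,v)"
```

```text
23.25 [0.4694 0.2181 0.1412] yaw -71.4 w 0.087 F [-0.5 -0.4  0.5] cradle xy mm -99.6 126.0
[ 0.04749681  0.02925161 -0.99844299]
[   0   90   43   69 1419] [ 22. 131.] ((23.312294006347656, 128.03526306152344), (36.15651321411133, 72.79888916015625), 21.370620727539062)
[ 224  109   87   92 4384] [266. 156.] ((265.5384521484375, 156.69229125976562), (59.90761947631836, 80.43152618408203), 33.69007110595703)
[  380   116   132   119 10810] [451. 182.] ((453.908447265625, 187.3341522216797), (104.41387939453125, 133.47242736816406), 39.289405822753906)
[  78  127   61   49 2228] [109. 150.] ((110.0283203125, 149.84906005859375), (50.273963928222656, 55.631019592285156), 74.05460357666016)
expected 264.8650841974296 156.18124650661883
```

```bash
python3 -c "
from h import *
import pickle
c=pickle.load(open('w6.pkl','rb'))
m=np.array([265.5,156.7]);d=np.array([.555,-.832])*38
p=ray(c,*m,.027);a=ray(c,*(m-d),.027);b=ray(c,*(m+d),.027);e=b-a
print(p,np.degrees(np.arctan2(e[1],e[0])),np.linalg.norm(e))
print((p-C)@UX,(p-C)@UY)"
```

```text
[0.51018943 0.22268177 0.027     ] -14.594910624244031 0.0644286803892896
-0.06107780319317782 0.14030545276653608
```

carry_out(steps=[[[1, 0.1, 0], 8, 0], [[1, 0.1, 0], 8, 0], [[1, 0.1, 0], 8, 0], [[1, 0.2, 0], 8, 0], [[0, 0, 0], 8, 0], [[0, 0, 0], 8, 0], [[0, 0, 0], 8, 0], [[0, 0, -2], 0, 0], [[0, 0, -2], 0, 0], [[0, 0, 0], 0, 0]])

```text
time: 24.25
position: [0.5144, 0.2234, 0.0995]
tool_rot: [0.991, -0.13, -0.001, -0.027]
ft_force: [0.3, 0.4, -0.1]
grip_width: 0.0871
```

```bash
python3 -c "
from h import *
cams.camera('side');st();print(R.from_quat(robot.get_obs()['tool_rot']).as_matrix()[:,2])"
```

```text
24.3 [0.5151 0.2236 0.1005] yaw -14.9 w 0.0871 F [ 0.8  0.1 -0.5] cradle xy mm -56.5 142.4
[ 0.00750604  0.05472075 -0.99847348]
```

carry_out(steps=[[[-0.4, -0.1, -2], 0, 0], [[0, -0.1, -1.5], 0, 0], [[0, 0, 0], 0, 0]])

```text
time: 24.6
position: [0.5137, 0.2222, 0.0674]
tool_rot: [0.991, -0.132, 0.003, -0.029]
ft_force: [-0.1, -0.8, 0.1]
grip_width: 0.0872
```

```bash
python3 -c "
from h import *
cams.camera('side');st()"
```

```text
24.65 [0.5142 0.2224 0.0682] yaw -15.2 w 0.087 F [ 0.4 -0.6 -0.2] cradle xy mm -57.1 141.0
```

carry_out(steps=[[[-0.4, 0.1, -1.3], 0.3, 0], [[-0.1, 0, -1.2], 0, 0], [[0, 0, -0.7], 0, 0], [[0, 0, 0], 0, 0]])

```text
time: 25.05
position: [0.5127, 0.2243, 0.0391]
tool_rot: [0.991, -0.13, 0.008, -0.03]
ft_force: [0.5, 0.2, -0.8]
grip_width: 0.0871
```

```bash
python3 -c "
from h import *
cams.camera('side');st()"
```

```text
25.1 [0.513  0.2243 0.0395] yaw -15.0 w 0.0871 F [-0.5  0.  -0.5] cradle xy mm -58.7 142.6
```

carry_out(steps=[[[-0.2, -0.2, -0.4], 0, 0], [[0, 0, 0], 0, 1], [[0, 0, 0], 0, 1], [[0, 0, 0], 0, 1], [[0, 0, 0], 0, 1], [[0, 0, 0], 0, 1]], squeeze=25)

```text
time: 25.7
position: [0.512, 0.2223, 0.0366]
tool_rot: [0.991, -0.131, 0.009, -0.031]
ft_force: [0.0, -0.6, -1.0]
grip_width: 0.0617
```

```bash
python3 -c "
from h import *
st();print(R.from_quat(robot.get_obs()['tool_rot']).as_matrix())"
```

```text
25.7 [0.512  0.2223 0.0366] yaw -15.0 w 0.0617 F [ 0.  -0.6 -1. ] cradle xy mm -59.2 140.4
[[ 0.96576374 -0.25810847  0.02608485]
 [-0.25922773 -0.96404789  0.0584178 ]
 [ 0.01006891 -0.06317971 -0.99795137]]
```

carry_out(steps=[[[0, 0, 1], 0, 1], [[0, 0, 4], 0, 1], [[0, 0, 4], 0, 1], [[0, 0, 4], 0, 1], [[0, 0, 0], -8, 1], [[0, 0, 0], -8, 1], [[0, 0, 0], -8, 1], [[0, -1, 0], -8, 1], [[0, -1, 0], -8, 1], [[0.3, -2, 0], -8, 1]])

```text
time: 26.7
position: [0.5077, 0.1818, 0.1731]
tool_rot: [0.844, -0.535, 0.016, -0.025]
ft_force: [1.0, 0.1, -4.2]
grip_width: 0.0618
```

carry_out(steps=[[[0.3, -2, 0], -8, 1], [[0.3, -2, 0], -8, 1], [[0.4, -2, 0], -8, 1], [[0.4, -2, 0], -8, 1], [[0.4, -2, 0], -8, 1], [[0, 0, 0], 0, 1], [[0, 0, 0], 0, 1]])

```text
time: 27.4
position: [0.5204, 0.0768, 0.1739]
tool_rot: [-0.598, 0.801, -0.021, 0.015]
ft_force: [0.3, -0.4, -3.1]
grip_width: 0.0622
```

```bash
python3 -c "
from h import *
st();print(R.from_quat(robot.get_obs()['tool_rot']).as_matrix()[:,[0,2]])"
```

```text
27.4 [0.5204 0.0768 0.1739] yaw -106.5 w 0.0622 F [ 0.3 -0.4 -3.1] cradle xy mm -16.0 1.2
[[-0.28422273  0.04846533]
 [-0.95875653 -0.01627322]
 [ 0.0018295  -0.99869229]]
```

carry_out(steps=[[[1.4, -0.5, 0], 2.3, 1], [[0, 0, -2.5], 0, 1], [[0, 0, -2], 0, 1], [[0, 0, 0], 0, 1], [[0, 0, 0], 0, 1]])

```text
time: 27.9
position: [0.533, 0.0756, 0.1292]
tool_rot: [-0.619, 0.785, -0.02, 0.015]
ft_force: [-0.4, 0.7, -2.8]
grip_width: 0.0621
```

```bash
python3 -c "
from h import *
w=cams.camera('wrist');st();cv2.imwrite('pics/w7.png',w['pixels'][:,:,::-1])"
```

```text
27.95 [0.5329 0.0756 0.1293] yaw -103.5 w 0.0616 F [-0.9  0.3 -3.6] cradle xy mm -3.6 3.0
```

carry_out(steps=[[[0.3, -0.4, -0.5], -0.4, 1], [[0, 0, -1], 0, 1], [[0, 0, 0], 0, 1], [[0, 0, 0], 0, 1]])

```text
time: 28.35
position: [0.5376, 0.0718, 0.1156]
tool_rot: [-0.617, 0.787, -0.021, 0.017]
ft_force: [-0.1, 0.3, -3.1]
grip_width: 0.0616
```

```bash
python3 -c "
from h import *
st()"
```

```text
28.35 [0.5376 0.0718 0.1156] yaw -103.8 w 0.0616 F [-0.1  0.3 -3.1] cradle xy mm 1.8 0.5
```

carry_out(steps=[[[-0.2, -0.1, -1], 0, 1], [[-0.1, 0, -0.6], 0, 1], [[0, 0, 0], 0, 1]])

```text
time: 28.65
position: [0.5344, 0.0706, 0.0985]
tool_rot: [-0.616, 0.787, -0.022, 0.017]
ft_force: [-0.9, -0.5, -3.2]
grip_width: 0.062
```

```bash
python3 -c "
from h import *
cams.camera('side');st()"
```

```text
28.7 [0.5345 0.0706 0.0987] yaw -103.8 w 0.0617 F [ 0.1 -0.3 -4.2] cradle xy mm -0.9 -1.5
```

Close to contact (expected near z = 0.090); lowering in small steps.

carry_out(steps=[[[0.1, 0, -0.4], 0, 1], [[0, 0, 0], 0, 1], [[0, 0, -0.3], 0, 1], [[0, 0, 0], 0, 1]])

```text
time: 29.1
position: [0.5361, 0.0705, 0.092]
tool_rot: [-0.617, 0.787, -0.022, 0.018]
ft_force: [0.4, 0.8, -3.0]
grip_width: 0.0619
```

```bash
python3 -c "
from h import *
cams.camera('side');st()"
```

```text
29.15 [0.5364 0.0705 0.092 ] yaw -103.8 w 0.0617 F [-1.   0.7 -1.7] cradle xy mm 0.9 -1.1
```

carry_out(steps=[[[0, 0, -0.2], 0, 1], [[0, 0, 0], 0, 1]])

```text
time: 29.35
position: [0.5364, 0.0705, 0.0921]
tool_rot: [-0.617, 0.787, -0.023, 0.018]
ft_force: [0.1, 0.9, -3.7]
grip_width: 0.0617
```

```bash
python3 -c "
from h import *
st()
for i in range(3): cams.camera('side');st()"
```

```text
29.35 [0.5364 0.0705 0.0921] yaw -103.8 w 0.0617 F [ 0.1  0.9 -3.7] cradle xy mm 1.0 -1.1
29.4 [0.5366 0.0705 0.092 ] yaw -103.8 w 0.0617 F [ 0.  -0.9 -2.1] cradle xy mm 1.2 -1.0
29.45 [0.5365 0.0704 0.0918] yaw -103.8 w 0.0619 F [-2.1  0.1  2.5] cradle xy mm 1.1 -1.1
29.5 [0.5363 0.0704 0.0918] yaw -103.8 w 0.0622 F [-2.2  1.6  2.8] cradle xy mm 0.9 -1.2
```

Force changed sign to about +2.5 N, so it is seated. Releasing.

carry_out(steps=[[[0, 0, 0], 0, 0.35], [[0, 0, 0], 0, 0.3], [[0, 0, 0], 0, 0.2], [[0, 0, 0], 0, 0], [[0, 0, 0], 0, 0]])

```text
time: 30.0
position: [0.5377, 0.0704, 0.0918]
tool_rot: [-0.617, 0.787, -0.024, 0.019]
ft_force: [0.4, 0.8, -0.9]
grip_width: 0.0779
```

carry_out(steps=[[[0, 0, 1], 0, 0], [[0, 0, 3], 0, 0], [[0, 0, 4], 0, 0], [[-3, 1, 3], 0, 0], [[-3, 1, 2], 0, 0], [[0, 0, 0], 0, 0], [[0, 0, 0], 0, 0]])

```text
time: 30.7
position: [0.4779, 0.0904, 0.2297]
tool_rot: [-0.616, 0.787, -0.026, 0.022]
ft_force: [0.3, -0.7, 0.2]
grip_width: 0.0872
```

```bash
python3 -c "
from h import *
import pickle
w=cams.camera('wrist');s=cams.camera('side');st();pickle.dump((w,s),open('w8.pkl','wb'))
a=cv2.resize(w['pixels'][:260,80:430,::-1],None,fx=1.15,fy=1.15);b=cv2.resize(s['pixels'][140:225,210:310,::-1],None,fx=3.5,fy=3.5)
h=max(a.shape[0],b.shape[0]);p=lambda i:cv2.copyMakeBorder(i,0,h-i.shape[0],0,0,0)
o=np.hstack([p(a),p(b)]);print(o.shape,a.shape);cv2.imwrite('pics/fin.png',o)"
```

```text
30.8 [0.4778 0.0903 0.2286] yaw -103.9 w 0.0868 F [ 0.6 -0.8  0.3] cradle xy mm -60.6 4.0
(299, 752, 3) (299, 402, 3)
```

View pics/fin.png

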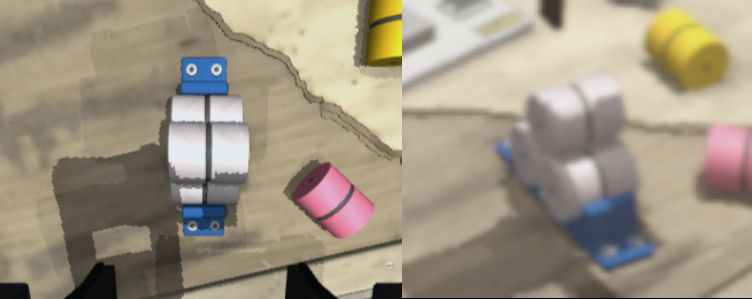

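Picture 12: the pyramid stands. The top blank is at (208,152), with its groove in line with the lower grooves at (208,108) and (206,190). A numeric check, then hand in.

```bash
python3 -c "
from h import *
import pickle
w,s=pickle.load(open('w8.pkl','rb'))
f=lambda u,v,z:(lambda p:(((p-C)@UX*1e3).round(1),((p-C)@UY*1e3).round(1)))(ray(w,80+u/1.15,v/1.15,z))
print('top',f(208,152,.085),'low far',f(208,108,.055),'low near',f(206,190,.055))
g=lambda u,v,z:np.round(ray(s,u,v,z),3)
d=cams.camera('side')['pixels'].astype(int)
c0=pickle.load(open('c0.pkl','rb'))['side']['pixels'].astype(int)
for n,b in dict(counter=(175,245,205,268),tape=(130,255,178,295),pen=(130,225,185,258)).items():
  x0,y0,x1,y1=b;print(n,np.abs(d-c0)[y0:y1,x0:x1].mean().round(2))
robot.hand_in()"
```

```text
top (np.float64(1.4), np.float64(-2.6)) low far (np.float64(38.0), np.float64(-3.0)) low near (np.float64(-33.9), np.float64(-1.6))
counter 4.69
tape 4.78
pen 4.49
the job is handed in; nothing more can be done
```

The pyramid is built and handed in at about 31 s of the 67 s allowed. I got no verdict back.

**What I did:**
- **Cradle blank:** I gripped it by its ends and moved it to the far kerb. It was lifted about 1 mm and slid across, not rolled.
- **Lying blank:** I laid the grey one in beside it. The pink and yellow look-alikes were left alone.
- **Standing blank:** Dragging it on the bench failed to tip it, twice. I tipped it against the end of the cradle's ear instead, laid it down on the open bench, gripped it by its ends again and set it in the groove. I released it when the wrist force reached about 2.5 N upward.

**Last checks:**
- **Picture:** The final picture shows the top blank in the groove, with all three parallel and the gripper clear.
- **Top blank:** It measures about 1.4 mm across and −2.6 mm along from the middle.
- **Lower blanks:** They measure −3.0 and −1.6 mm along. Their last-look across readings (+38 and −34 mm) are over the 32 mm limit. They are unreliable because the top blank partly hides both of them. Before it was laid on, they read +25.7 and −24.6 mm.
- **Bystanders:** The counter, tape roll and pen regions of the side image changed by only 4 to 5 grey levels on average. I put this down to lighting and noise, but I did not measure their positions.

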